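# Reset the swivel head of a fossil vise to its angle line and reclamp it

### The arm

A 6-joint arm with a two-finger parallel gripper is mounted at the origin on a cart in front of the work surface, level with it; the furniture and walls round the work are solid. World frame = base frame: x ahead of the robot, y to its left, z up, the work surface at z = 0. Lengths are in m, angles in rad, forces in N, time in s.
With the tool pointing down it reaches from about 0.325 to 0.9 m from the base axis. Payload 3.5 kg.
Tool frame: the origin (TCP) lies between the finger pads; the fingertips stand 17 mm ahead of it and the grasp point (between the pads) lies 2 mm behind it; z points along the fingers, y is the line along which they close (so a half turn about z gives the same grasp; the last joint's range is limited). The gripper opens to 85 mm and grips with 20 to 120 N. Pads are 22 mm wide; open, the fingers measure 114 mm over their backs; the gripper's body (76 mm by 85 mm) begins 54 mm behind the grasp point. The pads swing forward as they close: fully open they stand 13 mm farther back than shut.
Start: joints at [1.186, 0.276, -0.026, 1.268, 0, 1.467], TCP at [0.174, 0.6, 0.248] pointing down, gripper open.
Joint ranges: [-3.12, 3.12], [-0.85, 1.88], [-1.08, 1.24], [-1.95, 2.15], [-1.57, 1.53], [-3.14, 3.14]. Speed limits (rad/s): [2.57, 2.57, 3.14, 3.14, 3.14, 3.14].

### API

Orientations are given as a unit quaternion [x, y, z, w].
In Python, from rig import state, read_camera, job_done gives the robot as it stands. The module is installed in compiled form; this text tells all that it offers.
- The arm moves only by the tool servo_tool, never from a script. Its argument "series" is a list of rows, each an object of numbers: "rx", "ry", "rz": the turn, a rotation vector about the tool's x, y, z in degrees; "dx", "dy", "dz": the shift along the tool's x, y, z in cm; "hand": the opening, from 0 (shut) to 1 (fully open). A call has 1 to 12 rows; each row is the pose to reach, as a shift and turn from the pose commanded when the call began, along the tool's axes at that moment; what a row does not reach only later rows make up. A row lasts 1/10 s, in which the tool goes at most 50 mm and 8.59 degrees, less where a joint would pass 70% of its speed; a pose out of reach is approached as far as the arm can. A call with a gripper value outside its range is refused whole. The fingers move at their own pace and stop on an object; the grip force is fixed at half the most. Time passes only in rows, so rows that repeat a pose let the fingers close. It gives the time, the measured TCP pose, the force, the opening and the grip force at its end, in the units of the state.
- state(): the state, without advancing time (a new reading comes with each control period).
- read_camera(name): name is "scene" or "top"; returns a dict with "color" (384x512x3 uint8, red, green, blue), "range_z" (384x512 float32, m along the optical axis (not along the pixel's ray), 0 where there is no reading), "camera_matrix" (3x3 intrinsics, pixels), "origin" and "rotation" of the camera in the world. Camera axes: x right, y down, z forward; pixel columns grow to the right and rows downward; lengths in m; the calibration is good to about 2 mm. A picture is of the moment at which its call begins.
- job_done(): hands the job in; it is judged then, once.
The state is a dict: "t": time; "joints": joint angles; "qd": joint speeds; "joint_torque": joint torques, N m; "tool_pos": TCP position; "tool_rot": TCP orientation; "ft_force": force on the tool from outside, world axes, zero at the start; "ft_torque": the same for the moment, N m; "finger_gap": opening from 0.0 (shut) to 1.0 (fully open); "grasp_force": force on a finger pad.
Only numpy, scipy, OpenCV 4.12 (cv2) and the standard library are available. Lean on these libraries where they do the work, as an engineer would, in place of code of your own. Each camera call takes 0.05 s, during which the arm holds its last target. There are 200 camera calls.

### The job

The swivel head of the specimen vise has been left off its setting. Slacken the ball-ended clamp handle until the head swings freely, swing the head round until its pointer stands on the one long line of the scale, then tighten the clamp handle again firmly, with a pull of about 10 N at the ball, not overtight. Never force the head round against the clamp, keep off the fossil in the jaws, and leave the other things on the desk alone.

Things in the scene. Friction and masses are not known exactly. Their poses are not given: they have to be found in the camera images.
- vise_base: Fixed grey cast base of a small vise: disc 212 mm across, 20 mm high, three bolted lugs out to 130 mm, 21 mm high. Origin: centre of its underside, on the vertical swivel axis. z up; +y points to the scale's long line, the clamp is on the -y side. Scale: short dark lines 5 degrees apart on the disc's top. Left before it stands a fixed rod 412 mm tall.
- long_mark (a point): The one long broad line of the scale on the base (16 mm long, 3 mm wide): the point on it 93 mm from the swivel axis, 21 mm high.
- swivel_head: Head that swivels on the base about the vertical axis (1.15 rad clockwise, 0.65 rad anticlockwise of the long line): flange 170 mm across, top 36 mm high, above it a bed and two jaws (109 mm high, within 57 mm of the axis). Clamp slack, it turns with 1 to 3 N at the jaw-screw knob and stays where left. Origin: on the swivel axis, 21.5 mm up; -x towards the jaw-screw knob, +y to the pointer.
- pointer_tip (a point): Tip of the dark steel pointer (12 mm wide, tapering, 9 mm thick) on the head's flange, 93 mm from the swivel axis, just above the scale; from above, 90 degrees clockwise from the jaw-screw knob. At the start it stands 20 to 55 degrees clockwise of the long line.
- jaw_knob (a point): Centre of the black hand knob on the end of the vise's jaw screw, 125 mm from the swivel axis, 60 mm high: a cylinder 31 mm across and 24 mm long lying along the screw (radially), clear of the base; the place to hold to swing the head (grip it across from above, or push it sideways). It does not turn about the screw.
- clamp_shoe: Brass shoe, 26 x 18 x 8 mm, that the clamp screw presses down on the head's flange, 74 mm from the swivel axis under the clamp arm. Once it meets the flange the grip grows by about 155 N per radian of handle. At which handle angle it meets differs from start to start (over 1.1 rad) and cannot be seen; the starting grip is 20 to 215 N. Origin: on the clamp axis, within 5 mm of desk height.
- clamp_axis (a point): Point on the vertical axis of the clamp screw (74 mm from the swivel axis, on the base's -y side), 95 mm high. The screw stands in a fixed gooseneck arm 30 mm wide with its top 68 mm high.
- handle_ball (a point): Centre of the 25 mm black ball on the 9 mm bar of the clamp handle, 75 mm from the clamp axis, 95 mm high (within 6 mm). Clockwise from above tightens; stops about 80 degrees either side of outwards. Steady pull at the ball, square to the bar: about 1 N while slack; tightening, 8 N at 62 N of grip, 10 N at 85, 12 N at 110; undoing, under half that. It stays where left.
- fossil_lump: Brown lump of fossil rock, 57 x 70 x 40 mm, held between the jaws, top 112 mm high. Fixed to the head. Origin: centre of its underside.
- glue_bottle: Slim glue bottle with pointed cap, 45 x 45 x 121 mm, behind the vise to its left; bystander. Origin: centre of its underside.
- tack_hammer: Light hammer, 90 x 248 x 24 mm, lying at the right edge; bystander. Origin: centre of its underside.
- chisel: Small cold chisel, 12 x 138 x 12 mm, lying in front of the vise; bystander. Origin: centre of its underside.
- brush: Round paint brush, 11 x 197 x 11 mm, lying in front of the vise; bystander. Origin: centre of its underside.
- putty_tin: Low round putty tin, 62 mm across, 26 mm high, right front of the vise; bystander. Origin: centre of its underside.
- loupe: Folding loupe, 34 x 67 x 14 mm, lying right behind the vise; bystander. Origin: centre of its underside.

How it is judged:
By the outcome, as a careful person would: the job done as asked, in the order asked, and still so for the second after the job is handed in, with the robot touching nothing.
It also fails if it takes over 67 s, if anything falls off the work surface, if the arm or the gripper's body presses on something with over 40 N, if the wrist force passes 120 N, or if a joint passes its speed limit or range.

## Working session

There is one attempt and no reset: what is moved stays moved. The work goes in short steps, Python scripts to look and compute and a tool call to move; the robot and the scene stay as the last step left them, time stands still between calls to the robot, and variables do not carry over. Pictures are saved under pics/ and viewed, at most 10 in all, crops included, and the job is handed in when it is done.

Besides the shell and the picture viewer there is one more tool, called after "Request:" in YAML: its name, and indented under it one key for each argument. servo_tool: Moves the arm, as the interface text tells. Its arguments: {"type":"object","properties":{"series":{"type":"array"}},"required":["series"]}

```bash
mkdir -p pics
cat > h.py <<'E'
import numpy as np, cv2
from rig import state, read_camera, job_done
def snap(name,fn):
    c=read_camera(name); np.savez('%s.npz'%fn,**c); cv2.imwrite('pics/%s.png'%fn,c['color'][...,::-1]); return c
def world(c,u,v,z=None):
    K=c['camera_matrix'];d=np.linalg.inv(K)@[u,v,1.]
    R=c['rotation'];o=c['origin']
    if z is None: return o+R@(d*c['range_z'][int(round(v)),int(round(u))])
    w=R@d; return o+w*(z-o[2])/w[2]
E
python3 - <<'E'
from h import *
for n in('top','scene'):
    c=snap(n,n+'0'); print(n,c['origin'],c['rotation'].round(3).tolist(),c['camera_matrix'].tolist())
print(state())
E
```

```text
top [ 0.45391935 -0.23784027  0.95162356] [0.714, -0.699, 0.027, -0.039] [[359.22235990472336, 0.0, 254.74368597102426], [0.0, 359.22235990472336, 193.357685924419], [0.0, 0.0, 1.0]]
scene [-0.34518188 -0.67378772  0.49790512] [0.703, -0.439, 0.297, -0.474] [[355.40602627165305, 0.0, 255.4556482252261], [0.0, 355.40602627165305, 189.84266618524276], [0.0, 0.0, 1.0]]
{'t': 0.1, 'joints': array([ 1.18558692e+00,  2.77059209e-01, -2.77365038e-02,  1.26799715e+00,
        2.57611899e-05,  1.46741300e+00]), 'qd': array([ 5.63817566e-05, -2.50630010e-03,  3.51610618e-03,  7.38143041e-04,
       -8.40051807e-04,  6.50454281e-04]), 'joint_torque': array([ 4.41478496e-04, -4.46708822e+01,  2.96128517e+01,  8.44584312e-03,
       -7.43619489e-05,  8.25535352e-06]), 'tool_pos': array([0.1735602 , 0.59972536, 0.24727348]), 'tool_rot': array([ 1.40447106e-01,  9.90087680e-01, -9.65512580e-04, -2.53953076e-04]), 'ft_force': array([0.67234657, 0.81381604, 0.90862453]), 'ft_torque': array([-0.04307533,  0.02360243,  0.03238031]), 'grasp_force': 0.0, 'finger_gap': 0.9997834707674815}
```

View pics/top0.png

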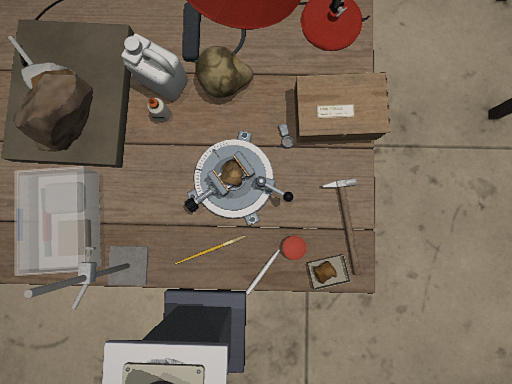

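View pics/scene0.png

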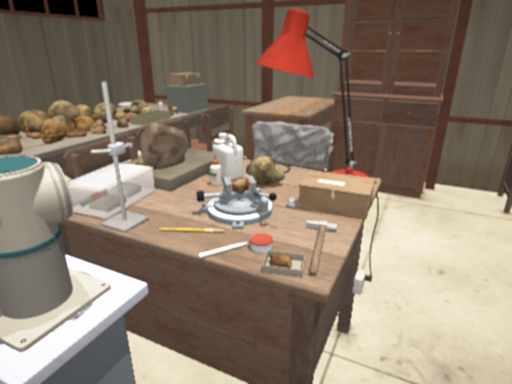

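```bash
cat >> h.py <<'E'
from scipy.spatial.transform import Rotation as Ro
def load(fn):
    c=dict(np.load('%s.npz'%fn))
    if c['rotation'].shape==(4,): c['rotation']=Ro.from_quat(c['rotation']).as_matrix()
    return c
def crop(fn,out,u0,v0,w,h,s):
    im=cv2.imread('pics/%s.png'%fn)[v0:v0+h,u0:u0+w]
    cv2.imwrite('pics/%s.png'%out,cv2.resize(im,None,fx=s,fy=s,interpolation=cv2.INTER_CUBIC))
E
python3 - <<'E'
from h import *
crop('top0','t0c',180,125,120,100,6)
c=load('top0'); print(c['rotation'].round(3))
for uv in [(190,204),(288,196),(244,135),(252,218),(232,172),(87,270)]: print(uv,world(c,*uv).round(3))
E
```

```text
[[ 0.023 -0.995  0.093]
 [-1.    -0.021  0.019]
 [-0.017 -0.094 -0.995]]
(190, 204) [ 0.507 -0.063  0.076]
(288, 196) [ 0.529 -0.3    0.105]
(244, 135) [ 0.696 -0.188  0.02 ]
(252, 218) [ 0.477 -0.214  0.018]
(232, 172) [ 0.583 -0.167  0.109]
(87, 270) [0.363 0.099 0.246]
```

View pics/t0c.png

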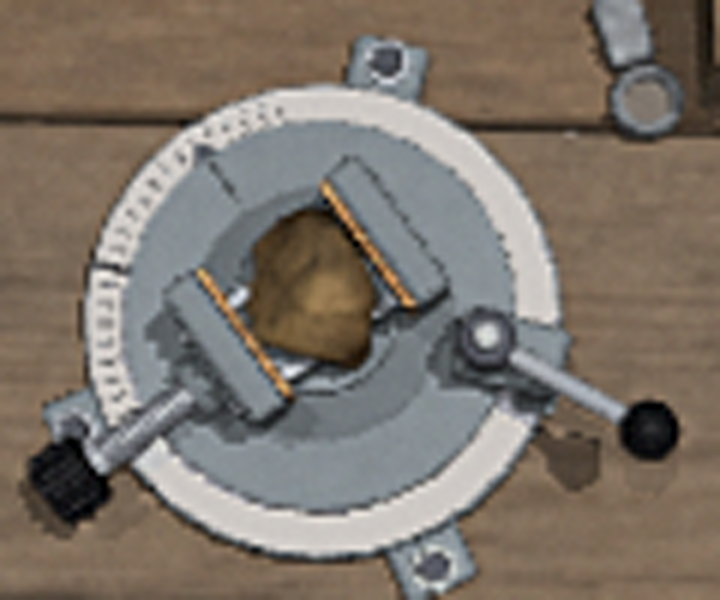

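Run:
```python
from h import *
from scipy.optimize import least_squares
c=load('top0')
def p(x,y,z): return world(c,180+(x+.5)/6-.5,125+(y+.5)/6-.5,z)
E=np.array([p(x,y,.020)[:2] for x,y in [(84,300),(100,215),(140,150),(205,107),(330,84),(450,118),(525,190),(560,290),(150,470),(200,520),(300,557),(400,545),(480,490)]])
r=least_squares(lambda q:np.hypot(*(E-q[:2]).T)-q[2],[.58,-.17,.106]); C=r.x[:2]; print(r.x,r.fun.round(4))
def pol(n,q,o):
    d=q[:2]-o; print(n,q.round(4),'r',np.hypot(*d).round(4),'deg',np.degrees(np.arctan2(d[1],d[0])).round(1))
pol('mark',p(105,267,.021),C); pol('tip',p(203,150,.03),C); pol('knob',p(70,480,.06),C)
hub=p(487,335,.1); pol('hub',hub,C); ball=p(650,430,.095+.0); pol('ball',ball,hub[:2])
for b in [(387,60),(433,567),(75,430)]: pol('bolt',p(*b,.023),C)
K=c['range_z'];print(world(c,288,196),world(c,261,180),world(c,191,205))
```

```text
[ 0.58373322 -0.16202254  0.10467456] [-0.001   0.0018  0.0033  0.0006 -0.0026 -0.0012  0.0001  0.0005 -0.0042
 -0.0008  0.0018  0.0023 -0.0006]
mark [ 0.6021 -0.0673  0.021 ] r 0.0965 deg 79.0
tip [ 0.653  -0.1097  0.03  ] r 0.0868 deg 37.0
knob [ 0.5062 -0.0632  0.06  ] r 0.1256 deg 128.1
hub [ 0.5652 -0.2353  0.1   ] r 0.0756 deg -104.2
ball [ 0.5291 -0.301   0.095 ] r 0.075 deg -118.8
bolt [ 0.6963 -0.1885  0.023 ] r 0.1156 deg -13.2
bolt [ 0.4743 -0.214   0.023 ] r 0.1211 deg -154.6
bolt [ 0.5301 -0.0573  0.023 ] r 0.1177 deg 117.1
[ 0.52876065 -0.30038999  0.10545265] [ 0.56672034 -0.23584465  0.09641088] [ 0.50425777 -0.06563662  0.07540884]
```

```bash
cat >> h.py <<'E'
def rel(x,y,z,yaw,p=None,q=None):
    """cm shift in tool axes + rz to reach world point with tool-y at yaw deg (mod 180 NOT applied)"""
    s=state(); p=s['tool_pos'] if p is None else p; R=Ro.from_quat(s['tool_rot'] if q is None else q).as_matrix()
    d=R.T@(np.array([x,y,z])-p)*100; y0=np.degrees(np.arctan2(R[1,1],R[0,1]))
    rv=Ro.from_matrix(R.T@Ro.from_euler('z',yaw,degrees=True).as_matrix()@np.array([[0,0,0],[0,0,0],[0,0,0]])).as_rotvec() if 0 else None
    return d.round(2).tolist(), 'rz',round(y0-yaw,1)
E
sed -i '/rv=Ro/d' h.py
python3 - <<'E'
from h import *
for a in [(.3,.52,.48,60),(.52,.3,.5,30),(.6,0,.48,0),(.529,-.301,.25,-28.8)]: print(a,rel(*a))
E
```

```text
(0.3, 0.52, 0.48, 60) ([-14.36, -4.19, -23.27], 'rz', np.float64(13.9))
(0.52, 0.3, 0.5, 30) ([-41.61, -19.21, -25.24], 'rz', np.float64(43.9))
(0.6, 0, 0.48, 0) ([-57.64, -45.79, -23.2], 'rz', np.float64(73.9))
(0.529, -0.301, 0.25, -28.8) ([-59.19, -76.63, -0.13], 'rz', np.float64(102.7))
```

Request:
servo_tool:
  series:
    - {"dx": -14.4,"dy": -4.2,"dz": -23.3,"rz": 14,"hand": 0.5}
    - {"dx": -14.4,"dy": -4.2,"dz": -23.3,"rz": 14,"hand": 0.5}
    - {"dx": -14.4,"dy": -4.2,"dz": -23.3,"rz": 14,"hand": 0.5}
    - {"dx": -14.4,"dy": -4.2,"dz": -23.3,"rz": 14,"hand": 0.5}
    - {"dx": -14.4,"dy": -4.2,"dz": -23.3,"rz": 14,"hand": 0.5}
    - {"dx": -14.4,"dy": -4.2,"dz": -23.3,"rz": 14,"hand": 0.5}
    - {"dx": -41.6,"dy": -19.2,"dz": -25.2,"rz": 44,"hand": 0.5}
    - {"dx": -41.6,"dy": -19.2,"dz": -25.2,"rz": 44,"hand": 0.5}
    - {"dx": -41.6,"dy": -19.2,"dz": -25.2,"rz": 44,"hand": 0.5}
    - {"dx": -41.6,"dy": -19.2,"dz": -25.2,"rz": 44,"hand": 0.5}
    - {"dx": -41.6,"dy": -19.2,"dz": -25.2,"rz": 44,"hand": 0.5}
    - {"dx": -41.6,"dy": -19.2,"dz": -25.2,"rz": 44,"hand": 0.5}

```text
invalid input at $.series[0]: expected keys rx, ry, rz, dx, dy, dz, hand
```

Run:
```python
from h import *
for a in [(.52,.3,.5,30),(.6,0,.48,0),(.529,-.301,.25,-28.8)]: print(a,rel(*a))
```

```text
(0.52, 0.3, 0.5, 30) ([-41.61, -19.21, -25.24], 'rz', np.float64(43.9))
(0.6, 0, 0.48, 0) ([-57.64, -45.79, -23.2], 'rz', np.float64(73.9))
(0.529, -0.301, 0.25, -28.8) ([-59.19, -76.63, -0.13], 'rz', np.float64(102.7))
```

All keys are needed in each row.

Request:
servo_tool:
  series:
    - {"rx": 0,"ry": 0,"dx": -14.4,"dy": -4.2,"dz": -23.3,"rz": 14,"hand": 0.5}
    - {"rx": 0,"ry": 0,"dx": -14.4,"dy": -4.2,"dz": -23.3,"rz": 14,"hand": 0.5}
    - {"rx": 0,"ry": 0,"dx": -14.4,"dy": -4.2,"dz": -23.3,"rz": 14,"hand": 0.5}
    - {"rx": 0,"ry": 0,"dx": -14.4,"dy": -4.2,"dz": -23.3,"rz": 14,"hand": 0.5}
    - {"rx": 0,"ry": 0,"dx": -14.4,"dy": -4.2,"dz": -23.3,"rz": 14,"hand": 0.5}
    - {"rx": 0,"ry": 0,"dx": -14.4,"dy": -4.2,"dz": -23.3,"rz": 14,"hand": 0.5}
    - {"rx": 0,"ry": 0,"dx": -41.6,"dy": -19.2,"dz": -25.2,"rz": 44,"hand": 0.5}
    - {"rx": 0,"ry": 0,"dx": -41.6,"dy": -19.2,"dz": -25.2,"rz": 44,"hand": 0.5}
    - {"rx": 0,"ry": 0,"dx": -41.6,"dy": -19.2,"dz": -25.2,"rz": 44,"hand": 0.5}
    - {"rx": 0,"ry": 0,"dx": -41.6,"dy": -19.2,"dz": -25.2,"rz": 44,"hand": 0.5}
    - {"rx": 0,"ry": 0,"dx": -41.6,"dy": -19.2,"dz": -25.2,"rz": 44,"hand": 0.5}
    - {"rx": 0,"ry": 0,"dx": -41.6,"dy": -19.2,"dz": -25.2,"rz": 44,"hand": 0.5}

```text
t: 1.3
tool_pos: [0.5131, 0.3065, 0.4993]
tool_rot: [0.501, 0.865, -0.0, -0.0]
ft_force: [0.5, 0.4, 1.2]
finger_gap: 0.505
grasp_force: 0.0
```

Run:
```python
from h import *
for a in [(.52,.3,.5,30),(.6,0,.48,0),(.529,-.301,.25,-28.8)]: print(a,rel(*a))
```

```text
(0.52, 0.3, 0.5, 30) ([-0.9, 0.27, -0.07], 'rz', np.float64(-0.1))
(0.6, 0, 0.48, 0) ([-30.91, -7.72, 1.92], 'rz', np.float64(29.9))
(0.529, -0.301, 0.25, -28.8) ([-53.48, -28.84, 24.94], 'rz', np.float64(58.7))
```

Request:
servo_tool:
  series:
    - {"rx": 0,"ry": 0,"dx": -30,"dy": -8,"dz": 2,"rz": 30,"hand": 0.5}
    - {"rx": 0,"ry": 0,"dx": -30,"dy": -8,"dz": 2,"rz": 30,"hand": 0.5}
    - {"rx": 0,"ry": 0,"dx": -30,"dy": -8,"dz": 2,"rz": 30,"hand": 0.5}
    - {"rx": 0,"ry": 0,"dx": -30,"dy": -8,"dz": 2,"rz": 30,"hand": 0.5}
    - {"rx": 0,"ry": 0,"dx": -30,"dy": -8,"dz": 2,"rz": 30,"hand": 0.5}
    - {"rx": 0,"ry": 0,"dx": -30,"dy": -8,"dz": 2,"rz": 30,"hand": 0.5}
    - {"rx": 0,"ry": 0,"dx": -52.6,"dy": -29.1,"dz": 25,"rz": 58.7,"hand": 0.5}
    - {"rx": 0,"ry": 0,"dx": -52.6,"dy": -29.1,"dz": 25,"rz": 58.7,"hand": 0.5}
    - {"rx": 0,"ry": 0,"dx": -52.6,"dy": -29.1,"dz": 25,"rz": 58.7,"hand": 0.5}
    - {"rx": 0,"ry": 0,"dx": -52.6,"dy": -29.1,"dz": 25,"rz": 58.7,"hand": 0.5}
    - {"rx": 0,"ry": 0,"dx": -52.6,"dy": -29.1,"dz": 25,"rz": 58.7,"hand": 0.5}
    - {"rx": 0,"ry": 0,"dx": -52.6,"dy": -29.1,"dz": 25,"rz": 58.7,"hand": 0.5}

```text
t: 2.5
tool_pos: [0.5367, -0.22, 0.3029]
tool_rot: [0.861, 0.509, -0.0, -0.0]
ft_force: [-0.4, -0.8, -0.4]
finger_gap: 0.502
grasp_force: 0.0
```

Request:
servo_tool:
  series:
    - {"rx": 0,"ry": 0,"dx": 0,"dy": 0,"dz": 0,"rz": 0,"hand": 0.5}
    - {"rx": 0,"ry": 0,"dx": 0,"dy": 0,"dz": 0,"rz": 0,"hand": 0.5}

```text
t: 2.7
tool_pos: [0.5366, -0.2191, 0.303]
tool_rot: [0.861, 0.508, -0.001, -0.002]
ft_force: [0.2, -0.6, 0.3]
finger_gap: 0.502
grasp_force: 0.0
```

Run:
```python
from h import *
s=state();print(s['tool_pos'],s['joints'],s['ft_force'])
for z in (.2,.096): print(rel(.529,-.301,z,-28.8))
```

```text
[ 0.53659559 -0.21905878  0.30302936] [-4.99362406e-01  1.74831896e-01 -3.94202149e-02  1.35995915e+00
  5.40626562e-04  1.57699397e+00] [ 0.15499086 -0.64750957  0.26287237]
([-7.54, 3.34, 10.29], 'rz', np.float64(-0.2))
([-7.55, 3.37, 20.69], 'rz', np.float64(-0.2))
```

Request:
servo_tool:
  series:
    - {"rx": 0,"ry": 0,"dx": -7.5,"dy": 3.4,"dz": 10,"rz": 0,"hand": 0.5}
    - {"rx": 0,"ry": 0,"dx": -7.5,"dy": 3.4,"dz": 10,"rz": 0,"hand": 0.5}
    - {"rx": 0,"ry": 0,"dx": -7.5,"dy": 3.4,"dz": 10,"rz": 0,"hand": 0.5}
    - {"rx": 0,"ry": 0,"dx": -7.5,"dy": 3.4,"dz": 14,"rz": 0,"hand": 0.5}
    - {"rx": 0,"ry": 0,"dx": -7.5,"dy": 3.4,"dz": 16.5,"rz": 0,"hand": 0.5}
    - {"rx": 0,"ry": 0,"dx": -7.5,"dy": 3.4,"dz": 18.5,"rz": 0,"hand": 0.5}
    - {"rx": 0,"ry": 0,"dx": -7.5,"dy": 3.4,"dz": 20.5,"rz": 0,"hand": 0.5}
    - {"rx": 0,"ry": 0,"dx": -7.5,"dy": 3.4,"dz": 20.5,"rz": 0,"hand": 0.36}
    - {"rx": 0,"ry": 0,"dx": -7.5,"dy": 3.4,"dz": 20.5,"rz": 0,"hand": 0.36}
    - {"rx": 0,"ry": 0,"dx": -7.5,"dy": 3.4,"dz": 20.5,"rz": 0,"hand": 0.36}

```text
t: 3.7
tool_pos: [0.533, -0.3011, 0.1016]
tool_rot: [0.861, 0.509, 0.001, 0.002]
ft_force: [0.4, 0.8, 1.3]
finger_gap: 0.357
grasp_force: 0.0
```

Run:
```python
from h import *
s=state();print(s['tool_pos'],s['ft_force'],s['finger_gap'])
c=snap('top','top1'); crop('top1','t1c',240,150,80,80,8)
```

```text
[ 0.53297712 -0.30112003  0.10164674] [0.37369741 0.76048464 1.29266303] 0.3574277530326823
```

View pics/t1c.png

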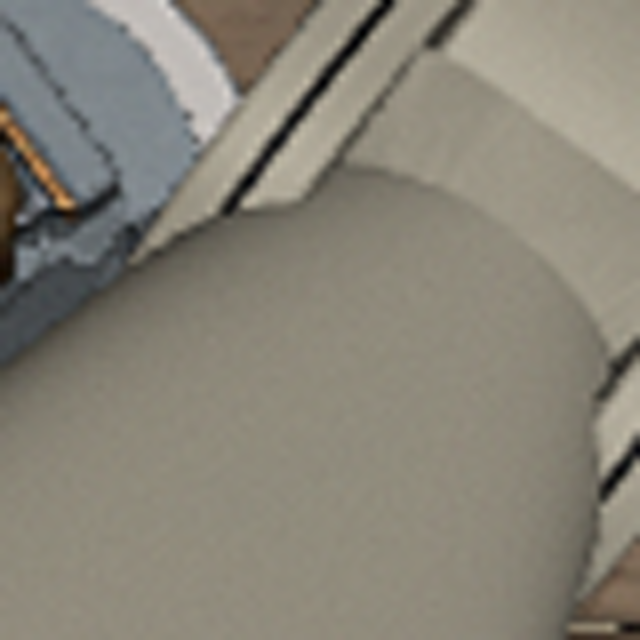

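Request:
servo_tool:
  series:
    - {"rx": 0,"ry": 0,"dx": 0,"dy": 0,"dz": 0.3,"rz": 0,"hand": 0.36}
    - {"rx": 0,"ry": 0,"dx": 0,"dy": 0.33,"dz": 0.3,"rz": -2.5,"hand": 0.36}
    - {"rx": 0,"ry": 0,"dx": 0.03,"dy": 0.65,"dz": 0.3,"rz": -5,"hand": 0.36}
    - {"rx": 0,"ry": 0,"dx": 0.06,"dy": 0.98,"dz": 0.3,"rz": -7.5,"hand": 0.36}
    - {"rx": 0,"ry": 0,"dx": 0.11,"dy": 1.3,"dz": 0.3,"rz": -10,"hand": 0.36}
    - {"rx": 0,"ry": 0,"dx": 0.18,"dy": 1.62,"dz": 0.3,"rz": -12.5,"hand": 0.36}
    - {"rx": 0,"ry": 0,"dx": 0.26,"dy": 1.94,"dz": 0.3,"rz": -15,"hand": 0.36}

```text
t: 4.45
tool_pos: [0.549, -0.3076, 0.0969]
tool_rot: [0.787, 0.617, -0.0, -0.0]
ft_force: [-1.1, 0.4, 0.2]
finger_gap: 0.36
grasp_force: 0.9
```

```bash
cat >> h.py <<'E'
HUB=np.array([.5652,-.2353])
def rep():
    s=state();R=Ro.from_quat(s['tool_rot']).as_matrix();d=s['tool_pos'][:2]-HUB
    f=np.mean([state()['ft_force'] for _ in range(5)],0)
    print(s['t'],'tcp',s['tool_pos'].round(4),'r',np.hypot(*d).round(4),'phi',np.degrees(np.arctan2(d[1],d[0])).round(1),'yaw-90',(np.degrees(np.arctan2(R[1,1],R[0,1]))-90).round(1),'f tool',(R.T@f).round(2),'tq',s['ft_torque'].round(2),'gap',s['finger_gap'].round(3),'grip',s['grasp_force'])
E
python3 -c "from h import *;rep()"
```

```text
Traceback (most recent call last):
  File "h.py", line 27, in rep
    print(s['t'],'tcp',s['tool_pos'].round(4),'r',np.hypot(*d).round(4),'phi',np.degrees(np.arctan2(d[1],d[0])).round(1),'yaw-90',(np.degrees(np.arctan2(R[1,1],R[0,1]))-90).round(1),'f tool',(R.T@f).round(2),'tq',s['ft_torque'].round(2),'gap',s['finger_gap'].round(3),'grip',s['grasp_force'])
                                                                                                                                                                                                                                                   ^^^^^^^^^^^^^^^^^^^^^
AttributeError: 'float' object has no attribute 'round'
```

```bash
sed -i "s/s\['finger_gap'\].round(3)/round(s['finger_gap'],3)/" h.py; python3 -c "from h import *;rep()"
```

```text
4.45 tcp [ 0.549  -0.3076  0.0969] r 0.0741 phi -102.6 yaw-90 -103.8 f tool [ 0.12 -1.12 -0.22] tq [ 0.24  0.23 -0.04] gap 0.36 grip 0.8523066714406013
```

Request:
servo_tool:
  series:
    - {"rx": 0,"ry": 0,"dx": 0.03,"dy": 0.65,"dz": 0,"rz": -5,"hand": 0.36}
    - {"rx": 0,"ry": 0,"dx": 0.11,"dy": 1.3,"dz": 0,"rz": -10,"hand": 0.36}
    - {"rx": 0,"ry": 0,"dx": 0.26,"dy": 1.94,"dz": 0,"rz": -15,"hand": 0.36}
    - {"rx": 0,"ry": 0,"dx": 0.45,"dy": 2.57,"dz": 0,"rz": -20,"hand": 0.36}
    - {"rx": 0,"ry": 0,"dx": 0.7,"dy": 3.17,"dz": 0,"rz": -25,"hand": 0.36}
    - {"rx": 0,"ry": 0,"dx": 1.0,"dy": 3.75,"dz": 0,"rz": -30,"hand": 0.36}

```text
t: 5.05
tool_pos: [0.5875, -0.3072, 0.0968]
tool_rot: [0.6, 0.8, -0.001, -0.001]
ft_force: [-2.4, -0.0, 1.0]
finger_gap: 0.36
grasp_force: 1.7
```

```bash
python3 -c "from h import *;rep()"
```

```text
5.05 tcp [ 0.5875 -0.3072  0.0968] r 0.0752 phi -72.8 yaw-90 -73.7 f tool [ 0.68 -2.34 -0.97] tq [ 0.07  0.73 -0.04] gap 0.36 grip 1.7429861426353455
```

Request:
servo_tool:
  series:
    - {"rx": 0,"ry": 0,"dx": 0.03,"dy": 0.65,"dz": 0,"rz": -5,"hand": 0.36}
    - {"rx": 0,"ry": 0,"dx": 0.11,"dy": 1.3,"dz": 0,"rz": -10,"hand": 0.36}
    - {"rx": 0,"ry": 0,"dx": 0.26,"dy": 1.94,"dz": 0,"rz": -15,"hand": 0.36}
    - {"rx": 0,"ry": 0,"dx": 0.45,"dy": 2.57,"dz": 0,"rz": -20,"hand": 0.36}
    - {"rx": 0,"ry": 0,"dx": 0.7,"dy": 3.17,"dz": 0,"rz": -25,"hand": 0.36}

```text
t: 5.55
tool_pos: [0.6166, -0.2918, 0.0969]
tool_rot: [0.412, 0.911, -0.0, -0.0]
ft_force: [-1.4, 0.1, 0.8]
finger_gap: 0.363
grasp_force: 0.5
```

```bash
python3 -c "from h import *;rep()"
```

```text
5.55 tcp [ 0.6166 -0.2918  0.0969] r 0.0764 phi -47.7 yaw-90 -48.7 f tool [ 1.04 -1.01 -0.81] tq [-0.06  0.26 -0.05] gap 0.363 grip 0.5331526882946491
```

Request:
servo_tool:
  series:
    - {"rx": 0,"ry": 0,"dx": 0.03,"dy": 0.65,"dz": 0,"rz": -5,"hand": 0.36}
    - {"rx": 0,"ry": 0,"dx": 0.07,"dy": 1.0,"dz": 0,"rz": -8,"hand": 0.36}
    - {"rx": 0,"ry": 0,"dx": 0.11,"dy": 1.3,"dz": 0,"rz": -10,"hand": 0.36}
    - {"rx": 0,"ry": 0,"dx": 0.18,"dy": 1.62,"dz": 0,"rz": -12.5,"hand": 0.36}

```text
t: 5.95
tool_pos: [0.6278, -0.2799, 0.0971]
tool_rot: [0.311, 0.95, -0.0, 0.0]
ft_force: [-1.0, -1.4, 1.1]
finger_gap: 0.362
grasp_force: 0.5
```

```bash
python3 -c "from h import *;rep()"
```

```text
5.95 tcp [ 0.6278 -0.2799  0.0971] r 0.0769 phi -35.5 yaw-90 -36.3 f tool [ 0.03 -1.73 -1.07] tq [-0.14  0.19 -0.02] gap 0.362 grip 0.49011748284101486
```

Request:
servo_tool:
  series:
    - {"rx": 0,"ry": 0,"dx": 0,"dy": -0.2,"dz": 0,"rz": 0,"hand": 0.5}
    - {"rx": 0,"ry": 0,"dx": 0,"dy": -0.2,"dz": -4,"rz": 0,"hand": 0.5}
    - {"rx": 0,"ry": 0,"dx": 0,"dy": -0.2,"dz": -9,"rz": 0,"hand": 0.5}
    - {"rx": 0,"ry": 0,"dx": 0,"dy": -0.2,"dz": -13,"rz": 0,"hand": 0.5}
    - {"rx": 0,"ry": 0,"dx": 0,"dy": -0.2,"dz": -13,"rz": 0,"hand": 0.5}

```text
t: 6.45
tool_pos: [0.6306, -0.2838, 0.2355]
tool_rot: [0.312, 0.95, -0.001, 0.007]
ft_force: [1.6, 0.9, 0.1]
finger_gap: 0.499
grasp_force: 0.0
```

Run:
```python
from h import *
rep()
for z in (.2,.062): print(rel(.506,-.0635,z,38))
```

```text
6.45 tcp [ 0.6306 -0.2838  0.2355] r 0.0814 phi -36.5 yaw-90 -36.4 f tool [-0.76  1.64 -0.05] tq [-0.04 -0.06  0.02] gap 0.499 grip 0.0
([23.15, 10.32, 3.23], 'rz', np.float64(15.6))
([23.36, 10.3, 17.03], 'rz', np.float64(15.6))
```

Request:
servo_tool:
  series:
    - {"rx": 0,"ry": 0,"dx": 23.2,"dy": 10.3,"dz": 0,"rz": 15.6,"hand": 0.6}
    - {"rx": 0,"ry": 0,"dx": 23.2,"dy": 10.3,"dz": 0,"rz": 15.6,"hand": 0.6}
    - {"rx": 0,"ry": 0,"dx": 23.2,"dy": 10.3,"dz": 0,"rz": 15.6,"hand": 0.6}
    - {"rx": 0,"ry": 0,"dx": 23.2,"dy": 10.3,"dz": 0,"rz": 15.6,"hand": 0.6}
    - {"rx": 0,"ry": 0,"dx": 23.2,"dy": 10.3,"dz": 0,"rz": 15.6,"hand": 0.6}
    - {"rx": 0,"ry": 0,"dx": 23.2,"dy": 10.3,"dz": 0,"rz": 15.6,"hand": 0.6}
    - {"rx": 0,"ry": 0,"dx": 23.2,"dy": 10.3,"dz": 4,"rz": 15.6,"hand": 0.6}
    - {"rx": 0,"ry": 0,"dx": 23.2,"dy": 10.3,"dz": 4,"rz": 15.6,"hand": 0.6}
    - {"rx": 0,"ry": 0,"dx": 23.2,"dy": 10.3,"dz": 4,"rz": 15.6,"hand": 0.6}

```text
t: 7.35
tool_pos: [0.5002, -0.061, 0.186]
tool_rot: [0.438, 0.899, -0.0, -0.001]
ft_force: [0.7, -0.9, 0.9]
finger_gap: 0.598
grasp_force: 0.0
```

Run:
```python
from h import *
rep()
for z in (.2,.062): print(rel(.506,-.0635,z,38))
```

```text
7.35 tcp [ 0.5002 -0.061   0.186 ] r 0.186 phi 110.5 yaw-90 -52.0 f tool [-1.14 -0.03 -0.89] tq [-0.01 -0.05 -0.  ] gap 0.598 grip 0.0
([-0.55, 0.3, -1.4], 'rz', np.float64(0.0))
([-0.57, 0.33, 12.4], 'rz', np.float64(0.0))
```

Request:
servo_tool:
  series:
    - {"rx": 0,"ry": 0,"dx": -0.5,"dy": 0.3,"dz": 3,"rz": 0,"hand": 0.6}
    - {"rx": 0,"ry": 0,"dx": -0.5,"dy": 0.3,"dz": 6,"rz": 0,"hand": 0.6}
    - {"rx": 0,"ry": 0,"dx": -0.5,"dy": 0.3,"dz": 8.5,"rz": 0,"hand": 0.6}
    - {"rx": 0,"ry": 0,"dx": -0.5,"dy": 0.3,"dz": 10.5,"rz": 0,"hand": 0.6}
    - {"rx": 0,"ry": 0,"dx": -0.5,"dy": 0.3,"dz": 12.4,"rz": 0,"hand": 0.6}
    - {"rx": 0,"ry": 0,"dx": -0.5,"dy": 0.3,"dz": 12.4,"rz": 0,"hand": 0.42}
    - {"rx": 0,"ry": 0,"dx": -0.5,"dy": 0.3,"dz": 12.4,"rz": 0,"hand": 0.42}
    - {"rx": 0,"ry": 0,"dx": -0.5,"dy": 0.3,"dz": 12.4,"rz": 0,"hand": 0.42}

```text
t: 8.15
tool_pos: [0.5081, -0.0636, 0.0643]
tool_rot: [0.438, 0.899, 0.0, 0.002]
ft_force: [0.6, 0.6, 0.5]
finger_gap: 0.419
grasp_force: 0.0
```

```bash
sed -i 's/^def rep():/def rep(HUB=HUB):/' h.py; echo 'CEN=np.array([.5837,-.1620])' >>h.py; python3 -c "from h import *;rep(CEN)"
```

```text
8.15 tcp [ 0.5081 -0.0636  0.0643] r 0.1241 phi 127.5 yaw-90 -52.0 f tool [ 0.08  0.88 -0.53] tq [-0.    0.02  0.01] gap 0.419 grip 0.0
```

Request:
servo_tool:
  series:
    - {"rx": 0,"ry": 0,"dx": 0,"dy": -0.27,"dz": 0,"rz": -1.2,"hand": 0.42}
    - {"rx": 0,"ry": 0,"dx": -0.01,"dy": -0.55,"dz": 0,"rz": -2.5,"hand": 0.42}
    - {"rx": 0,"ry": 0,"dx": -0.03,"dy": -0.82,"dz": 0,"rz": -3.7,"hand": 0.42}
    - {"rx": 0,"ry": 0,"dx": -0.05,"dy": -1.09,"dz": 0,"rz": -5,"hand": 0.42}

```text
t: 8.55
tool_pos: [0.4985, -0.0701, 0.0632]
tool_rot: [0.397, 0.918, 0.0, 0.001]
ft_force: [2.0, 1.5, 0.5]
finger_gap: 0.419
grasp_force: 0.6
```

```bash
python3 -c "from h import *;rep(CEN)"
```

```text
8.55 tcp [ 0.4985 -0.0701  0.0632] r 0.1253 phi 132.8 yaw-90 -46.8 f tool [-0.26  2.44 -0.48] tq [ 0.13 -0.23 -0.02] gap 0.419 grip 0.6493593938648701
```

Request:
servo_tool:
  series:
    - {"rx": 0,"ry": 0,"dx": -0.01,"dy": -0.55,"dz": 0,"rz": -2.5,"hand": 0.42}
    - {"rx": 0,"ry": 0,"dx": -0.05,"dy": -1.09,"dz": 0,"rz": -5,"hand": 0.42}
    - {"rx": 0,"ry": 0,"dx": -0.11,"dy": -1.63,"dz": 0,"rz": -7.5,"hand": 0.42}
    - {"rx": 0,"ry": 0,"dx": -0.19,"dy": -2.17,"dz": 0,"rz": -10,"hand": 0.42}
    - {"rx": 0,"ry": 0,"dx": -0.43,"dy": -3.24,"dz": 0,"rz": -15,"hand": 0.42}
    - {"rx": 0,"ry": 0,"dx": -0.75,"dy": -4.28,"dz": 0,"rz": -20,"hand": 0.42}
    - {"rx": 0,"ry": 0,"dx": -1.17,"dy": -5.28,"dz": 0,"rz": -25,"hand": 0.42}
    - {"rx": 0,"ry": 0,"dx": -1.41,"dy": -5.77,"dz": 0,"rz": -27.5,"hand": 0.42}
    - {"rx": 0,"ry": 0,"dx": -1.67,"dy": -6.25,"dz": 0,"rz": -30,"hand": 0.42}
    - {"rx": 0,"ry": 0,"dx": -1.84,"dy": -6.53,"dz": 0,"rz": -31.5,"hand": 0.42}
    - {"rx": 0,"ry": 0,"dx": -2.02,"dy": -6.81,"dz": 0,"rz": -33,"hand": 0.42}
    - {"rx": 0,"ry": 0,"dx": -2.02,"dy": -6.81,"dz": 0,"rz": -33,"hand": 0.42}

```text
t: 9.75
tool_pos: [0.461, -0.1313, 0.0623]
tool_rot: [0.121, 0.993, 0.0, -0.001]
ft_force: [0.5, 0.6, 0.5]
finger_gap: 0.424
grasp_force: 0.0
```

Run:
```python
from h import *
rep(CEN)
snap('top','top2'); crop('top2','t2c',180,125,120,100,6)
```

```text
9.75 tcp [ 0.461  -0.1313  0.0623] r 0.1265 phi 165.9 yaw-90 -13.9 f tool [-0.32  0.67 -0.5 ] tq [ 0.03 -0.03  0.03] gap 0.424 grip 0.015957264695316553
```

View pics/t2c.png

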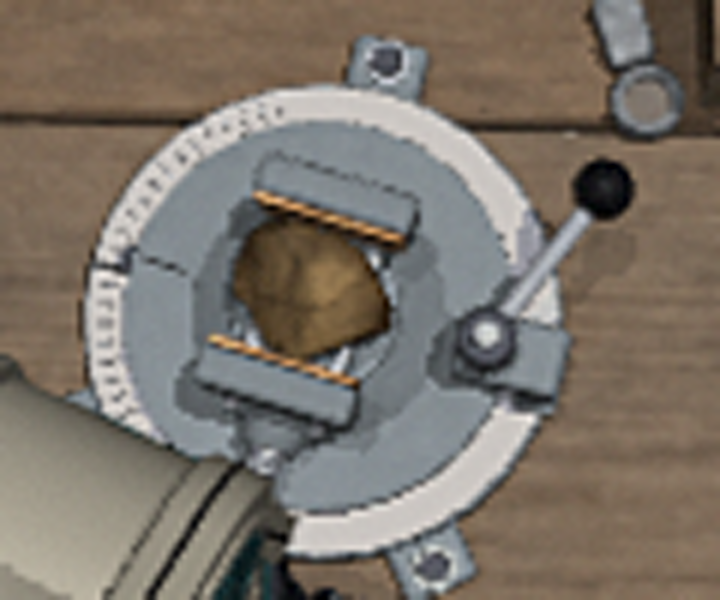

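Run:
```python
from h import *
crop('top0','a',188,155,32,24,16); crop('top2','b',188,155,32,24,16)
a=cv2.imread('pics/a.png');b=cv2.imread('pics/b.png')
cv2.imwrite('pics/ab.png',cv2.resize(np.vstack([a,b]),None,fx=.78,fy=.78))
```

```text
(no output)
```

View pics/ab.png

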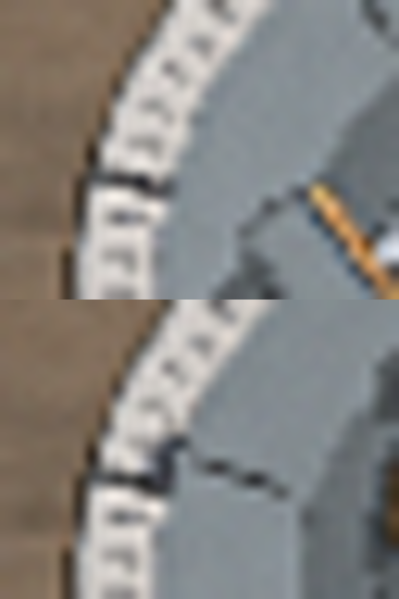

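```bash
cat > m.py <<'E'
from h import *
from scipy.optimize import least_squares
def pts(c,m,z):
    v,u=np.nonzero(m); return np.array([world(c,a,b,z)[:2] for a,b in zip(u,v)]),u,v
def white(fn):
    c=load(fn); hsv=cv2.cvtColor(c['color'],cv2.COLOR_RGB2HSV)
    m=(hsv[...,2]>185)&(hsv[...,1]<40); P,_,_=pts(c,m,.021)
    d=np.hypot(*(P-CEN).T); P=P[(d<.112)&(d>.08)]
    C=CEN.copy()
    for _ in range(5):
        a=np.degrees(np.arctan2(*(P-C).T[::-1])); r=np.hypot(*(P-C).T); O=[]
        for k in range(-180,180,6):
            s=(a>=k)&(a<k+6)
            if s.sum()>8: O.append(P[s][np.argsort(r[s])[-2]])
        O=np.array(O); f=least_squares(lambda q:np.hypot(*(O-q[:2]).T)-q[2],[*C,.105],loss='soft_l1',f_scale=.001); C=f.x[:2]
    print(fn,'centre',f.x.round(4),len(O),np.abs(f.fun).mean().round(4)); return C
def jaws(fn):
    c=load(fn); hsv=cv2.cvtColor(c['color'],cv2.COLOR_RGB2HSV)
    m=(hsv[...,0]<22)&(hsv[...,0]>8)&(hsv[...,1]>140)&(hsv[...,2]>150); m[:155]=0;m[195:]=0;m[:,:205]=0;m[:,255:]=0
    P,u,v=pts(c,m,.109)
    n,l=cv2.connectedComponents(m.astype(np.uint8),connectivity=8)
    for k in range(1,n):
        Q=P[l[v,u]==k]
        if len(Q)<8: continue
        w,V=np.linalg.eigh(np.cov(Q.T)); d=V[:,1]; print(fn,len(Q),Q.mean(0).round(4),'len',np.ptp(Q@d).round(3),'dir',(np.degrees(np.arctan2(d[1],d[0]))%180).round(2))
E
python3 - <<'E'
from m import *
C=[white(f) for f in('top0','top2')]; jaws('top0'); jaws('top2')
c=load('top0')
def pol(n,q): d=q[:2]-C[0]; print(n,np.hypot(*d).round(4),np.degrees(np.arctan2(d[1],d[0])).round(2))
def ab(x,y): return 188+(x/.78+.5)/16-.5,155+(y/.78+.5)/16-.5
pol('m1',world(c,*ab(95,180),.021));pol('m2',world(c,*ab(168,187),.021));pol('mid',world(c,*ab(131.5,183.5),.021))
pol('tip2',world(c,*ab(168,475-299),.026)); pol('tip2b',world(c,*ab(180,445-299),.03));pol('line2a',world(c,*ab(205,460-299),.036));pol('line2b',world(c,*ab(285,492-299),.036))
pol('hub',np.array(world(c,260.8,180.5,.1)))
E
```

```text
top0 centre [ 0.5817 -0.1627  0.1012] 55 0.0008
top2 centre [ 0.5816 -0.1627  0.1011] 44 0.0008
m1 0.1027 78.36
m2 0.0873 77.07
mid 0.095 77.76
tip2 0.0869 75.97
tip2b 0.0856 71.77
line2a 0.0784 73.13
line2b 0.0605 74.27
hub 0.0746 -102.87
```

```bash
sed -i 's/(hsv\[...,0\]<22)&(hsv\[...,0\]>8)&(hsv\[...,1\]>140)&(hsv\[...,2\]>150)/(hsv[...,0]<24)\&(hsv[...,0]>6)\&(hsv[...,1]>110)\&(hsv[...,2]>VT)/; s/def jaws(fn)/def jaws(fn,VT=160)/' m.py
python3 - <<'E'
from m import *
c=load('top0');hsv=cv2.cvtColor(c['color'],cv2.COLOR_RGB2HSV)
print(hsv[170:176,214:222].tolist()[:3])
for t in(140,160,180): jaws('top0',t); jaws('top2',t)
E
```

```text
[[[19, 110, 132], [108, 30, 102], [106, 32, 119], [100, 20, 116], [99, 22, 115], [100, 26, 119], [102, 25, 104], [102, 37, 103]], [[16, 118, 223], [14, 75, 136], [101, 25, 110], [101, 31, 115], [99, 22, 118], [99, 28, 91], [93, 26, 87], [102, 26, 97]], [[15, 139, 187], [15, 128, 175], [23, 9, 113], [102, 39, 117], [106, 28, 118], [103, 24, 128], [103, 22, 105], [16, 54, 89]]]
top0 28 [ 0.5997 -0.1862] len 0.057 dir 36.75
top0 23 [ 0.5633 -0.1391] len 0.058 dir 36.97
top0 29 [ 0.578  -0.1717] len 0.017 dir 92.5
top2 8 [ 0.6043 -0.1914] len 0.015 dir 75.43
top2 23 [ 0.5839 -0.1721] len 0.013 dir 32.18
top2 10 [ 0.5569 -0.1404] len 0.02 dir 73.47
top2 9 [ 0.5474 -0.1732] len 0.017 dir 73.99
top0 11 [ 0.6116 -0.1771] len 0.024 dir 36.75
top0 10 [ 0.5777 -0.1283] len 0.024 dir 37.32
top2 10 [ 0.5569 -0.1404] len 0.02 dir 73.47
top2 9 [ 0.5474 -0.1732] len 0.017 dir 73.99
top0 8 [ 0.6148 -0.1747] len 0.017 dir 35.89
top2 9 [ 0.5474 -0.1732] len 0.017 dir 73.99
```

Request:
servo_tool:
  series:
    - {"rx": 0,"ry": 0,"dx": 0,"dy": -0.25,"dz": 0,"rz": -1.1,"hand": 0.42}
    - {"rx": 0,"ry": 0,"dx": -0.01,"dy": -0.45,"dz": 0,"rz": -2.1,"hand": 0.42}
    - {"rx": 0,"ry": 0,"dx": -0.02,"dy": -0.6,"dz": 0,"rz": -2.8,"hand": 0.42}
    - {"rx": 0,"ry": 0,"dx": -0.02,"dy": -0.72,"dz": 0,"rz": -3.3,"hand": 0.42}
    - {"rx": 0,"ry": 0,"dx": -0.02,"dy": -0.72,"dz": 0,"rz": -3.3,"hand": 0.42}
    - {"rx": 0,"ry": 0,"dx": -0.02,"dy": -0.72,"dz": 0,"rz": -3.3,"hand": 0.42}

```text
t: 10.4
tool_pos: [0.4606, -0.1384, 0.0625]
tool_rot: [0.093, 0.996, -0.0, 0.0]
ft_force: [-0.2, 0.4, -0.7]
finger_gap: 0.421
grasp_force: 0.3
```

```bash
sed -i 's/^CEN=.*/CEN=np.array([.5817,-.1627])/' h.py
python3 - <<'E'
from m import *
rep(CEN)
snap('top','top3')
for t in (130,145): jaws('top3',t)
crop('top2','a',188,155,32,24,16); crop('top3','b',188,155,32,24,16)
a=cv2.imread('pics/a.png');b=cv2.imread('pics/b.png')
cv2.imwrite('pics/ab3.png',cv2.resize(np.hstack([a,b]),None,fx=.78,fy=.78))
E
```

```text
10.4 tcp [ 0.4606 -0.1384  0.0625] r 0.1236 phi 168.7 yaw-90 -10.7 f tool [0.3  0.31 0.65] tq [0.18 0.1  0.02] gap 0.421 grip 0.34792229533195496
top3 13 [ 0.6138 -0.1539] len 0.024 dir 77.49
top3 12 [ 0.6071 -0.1839] len 0.027 dir 78.31
top3 38 [ 0.5849 -0.1723] len 0.016 dir 158.52
top3 10 [ 0.5483 -0.1736] len 0.022 dir 76.39
top3 11 [ 0.614  -0.1539] len 0.024 dir 77.6
top3 8 [ 0.606  -0.1887] len 0.017 dir 80.1
top3 8 [ 0.5825 -0.17  ] len 0.01 dir 3.74
top3 8 [ 0.5478 -0.176 ] len 0.017 dir 76.26
```

View pics/ab3.png

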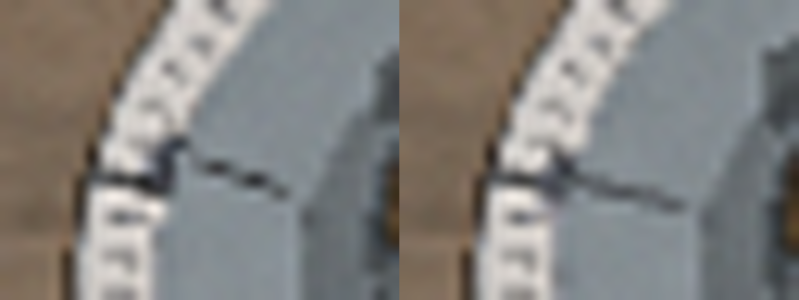

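```bash
cat >> m.py <<'E'
def dark(fn,z,a0,rs,half=5):
    c=load(fn); g=cv2.cvtColor(c['color'],cv2.COLOR_RGB2GRAY).astype(np.float32); K=c['camera_matrix'];R=c['rotation'];o=c['origin']
    A=np.radians(np.arange(a0-half,a0+half+.01,.25)); out=[]
    for r in rs:
        P=np.c_[CEN[0]+r*np.cos(A),CEN[1]+r*np.sin(A),np.full(len(A),z)]; q=(P-o)@R; q=q/q[:,2:]@K.T
        s=cv2.remap(g,q[:,:1].astype(np.float32),q[:,1:2].astype(np.float32),cv2.INTER_CUBIC)[:,0]
        w=np.clip(np.percentile(s,70)-s-12,0,None); out.append((round(r*1000),round(float((w*np.degrees(A)).sum()/max(w.sum(),1e-3)),1),int(w.max())))
    print(fn,z,out)
E
python3 - <<'E'
from m import *
rs=np.arange(.085,.104,.002); dark('top0',.021,77.5,rs,3)
rs=np.arange(.056,.098,.003)
for z in(.03,.04):
  dark('top0',z,37,rs); dark('top2',z,73.8,rs); dark('top3',z,77.3,rs)
E
```

```text
top0 0.021 [(85, 77.3, 5), (87, 77.3, 53), (89, 77.6, 92), (91, 77.8, 115), (93, 77.5, 149), (95, 77.4, 144), (97, 77.5, 138), (99, 77.5, 123), (101, 77.8, 105), (103, 77.4, 41)]
top0 0.03 [(56, 38.0, 2), (59, 0.0, 0), (62, 37.0, 13), (65, 37.3, 19), (68, 36.8, 57), (71, 37.0, 47), (74, 36.9, 21), (77, 36.8, 33), (80, 37.1, 53), (83, 37.1, 14), (86, 36.3, 30), (89, 37.0, 105), (92, 38.0, 63), (95, 34.7, 50)]
top2 0.03 [(56, 77.1, 22), (59, 0.0, 0), (62, 73.9, 33), (65, 73.0, 23), (68, 73.0, 76), (71, 73.6, 41), (74, 72.8, 35), (77, 73.1, 69), (80, 73.5, 25), (83, 71.8, 8), (86, 75.6, 22), (89, 76.3, 56), (92, 76.8, 126), (95, 76.8, 128)]
top3 0.03 [(56, 77.5, 7), (59, 75.8, 0), (62, 76.4, 28), (65, 76.6, 30), (68, 76.0, 26), (71, 76.2, 34), (74, 76.6, 47), (77, 76.8, 40), (80, 76.6, 29), (83, 76.4, 36), (86, 76.3, 47), (89, 76.7, 45), (92, 77.4, 100), (95, 77.7, 130)]
top0 0.04 [(56, 0.0, 0), (59, 37.1, 9), (62, 37.5, 11), (65, 37.0, 56), (68, 37.2, 48), (71, 37.0, 25), (74, 36.9, 32), (77, 37.2, 50), (80, 37.1, 24), (83, 35.9, 21), (86, 37.1, 95), (89, 37.8, 78), (92, 34.5, 57), (95, 33.2, 18)]
top2 0.04 [(56, 77.7, 3), (59, 74.8, 12), (62, 74.7, 28), (65, 73.8, 60), (68, 74.3, 62), (71, 74.1, 26), (74, 73.8, 67), (77, 74.2, 40), (80, 73.6, 8), (83, 75.2, 38), (86, 75.9, 42), (89, 77.0, 127), (92, 75.7, 119), (95, 77.9, 120)]
top3 0.04 [(56, 77.4, 0), (59, 77.3, 12), (62, 77.7, 35), (65, 77.1, 24), (68, 77.1, 26), (71, 77.3, 47), (74, 77.7, 43), (77, 77.4, 34), (80, 77.1, 31), (83, 77.0, 37), (86, 77.4, 47), (89, 78.2, 70), (92, 77.9, 132), (95, 78.9, 121)]
```

Request:
servo_tool:
  series:
    - {"rx": 0,"ry": 0,"dx": 0,"dy": 0.2,"dz": 0,"rz": 0,"hand": 0.42}
    - {"rx": 0,"ry": 0,"dx": 0,"dy": 0.2,"dz": 0,"rz": 0,"hand": 0.55}
    - {"rx": 0,"ry": 0,"dx": 0,"dy": 0.2,"dz": 0,"rz": 0,"hand": 0.55}
    - {"rx": 0,"ry": 0,"dx": 0,"dy": 0.2,"dz": -3,"rz": 0,"hand": 0.55}
    - {"rx": 0,"ry": 0,"dx": 0,"dy": 0.2,"dz": -7,"rz": 0,"hand": 0.55}
    - {"rx": 0,"ry": 0,"dx": 0,"dy": 0.2,"dz": -12,"rz": 0,"hand": 0.5}
    - {"rx": 0,"ry": 0,"dx": 0,"dy": 0.2,"dz": -17,"rz": 0,"hand": 0.5}
    - {"rx": 0,"ry": 0,"dx": 0,"dy": 0.2,"dz": -17,"rz": 0,"hand": 0.5}

```text
t: 11.25
tool_pos: [0.4658, -0.1385, 0.2406]
tool_rot: [0.093, 0.996, -0.003, 0.007]
ft_force: [0.3, -1.2, 0.8]
finger_gap: 0.502
grasp_force: 0.0
```

Run:
```python
from m import *
rep(CEN); c=snap('top','top4')
jaws('top4',130); dark('top4',.04,77.3,np.arange(.062,.09,.003)); dark('top4',.036,77.3,np.arange(.062,.09,.003))
c=load('top4'); g=c['color'][140:170,270:292].max(-1); v,u=np.nonzero(g<45); u=u+270;v=v+140; print(len(u),u.mean(),v.mean(),np.ptp(u),np.ptp(v))
b=world(c,u.mean(),v.mean(),.095); print('ball',b,world(c,u.mean(),v.mean())); hub=world(c,260.8,180.5,.1)[:2]; d=b[:2]-hub; phi=np.degrees(np.arctan2(d[1],d[0])); print(hub,np.hypot(*d),phi)
for z in(.2,.096): print(rel(b[0],b[1],z,phi+90))
```

```text
11.25 tcp [ 0.4658 -0.1385  0.2406] r 0.1184 phi 168.2 yaw-90 -10.6 f tool [-0.56 -1.09 -0.75] tq [-0.01 -0.05 -0.08] gap 0.502 grip 0.0
top4 12 [ 0.6136 -0.1549] len 0.022 dir 76.84
top4 12 [ 0.6071 -0.1839] len 0.027 dir 78.31
top4 35 [ 0.5845 -0.1722] len 0.016 dir 144.74
top4 10 [ 0.5483 -0.1736] len 0.022 dir 76.39
top4 0.04 [(62, 77.7, 39), (65, 77.2, 25), (68, 77.1, 25), (71, 77.3, 48), (74, 77.7, 42), (77, 77.5, 34), (80, 77.2, 32), (83, 76.8, 34), (86, 77.2, 47), (89, 78.3, 72)]
top4 0.036 [(62, 77.2, 36), (65, 77.0, 28), (68, 76.7, 23), (71, 76.8, 45), (74, 77.3, 43), (77, 77.1, 37), (80, 76.9, 30), (83, 76.8, 33), (86, 76.8, 53), (89, 78.1, 43)]
81 279.74074074074076 154.59259259259258 15 16
ball [ 0.62972487 -0.27982652  0.095     ] [ 0.62644713 -0.27904372  0.11097102]
[ 0.56503345 -0.2354007 ] 0.07847696366551905 -34.47872209557395
([-18.88, -10.9, 3.93], 'rz', np.float64(23.8))
([-18.77, -10.87, 14.33], 'rz', np.float64(23.8))
```

Request:
servo_tool:
  series:
    - {"rx": 0,"ry": 0,"dx": -18.4,"dy": -11,"dz": 0,"rz": 26.4,"hand": 0.5}
    - {"rx": 0,"ry": 0,"dx": -18.4,"dy": -11,"dz": 0,"rz": 26.4,"hand": 0.5}
    - {"rx": 0,"ry": 0,"dx": -18.4,"dy": -11,"dz": 0,"rz": 26.4,"hand": 0.5}
    - {"rx": 0,"ry": 0,"dx": -18.4,"dy": -11,"dz": 0,"rz": 26.4,"hand": 0.5}
    - {"rx": 0,"ry": 0,"dx": -18.4,"dy": -11,"dz": 0,"rz": 26.4,"hand": 0.5}
    - {"rx": 0,"ry": 0,"dx": -18.4,"dy": -11,"dz": 4,"rz": 26.4,"hand": 0.5}
    - {"rx": 0,"ry": 0,"dx": -18.4,"dy": -11,"dz": 6,"rz": 26.4,"hand": 0.5}
    - {"rx": 0,"ry": 0,"dx": -18.4,"dy": -11,"dz": 6,"rz": 26.4,"hand": 0.5}

```text
t: 12.1
tool_pos: [0.6178, -0.2765, 0.166]
tool_rot: [0.318, 0.948, 0.001, -0.006]
ft_force: [-1.1, 0.4, 0.0]
finger_gap: 0.499
grasp_force: 0.0
```

Run:
```python
from h import *
rep(); print(rel(.6255,-.2805,.096,53))
```

```text
12.1 tcp [ 0.6178 -0.2765  0.166 ] r 0.0669 phi -38.1 yaw-90 -37.1 f tool [ 1.13 -0.37 -0.02] tq [ 0.01  0.02 -0.  ] gap 0.499 grip 0.0
([-0.93, 0.16, 6.99], 'rz', np.float64(-0.1))
```

Request:
servo_tool:
  series:
    - {"rx": 0,"ry": 0,"dx": -0.5,"dy": 0.1,"dz": 0,"rz": 0,"hand": 0.5}
    - {"rx": 0,"ry": 0,"dx": -0.5,"dy": 0.1,"dz": 0,"rz": 0,"hand": 0.5}
    - {"rx": 0,"ry": 0,"dx": -0.5,"dy": 0.1,"dz": 0,"rz": 0,"hand": 0.5}

```text
t: 12.4
tool_pos: [0.6271, -0.2812, 0.1745]
tool_rot: [0.318, 0.948, -0.0, 0.002]
ft_force: [0.2, -0.0, 0.3]
finger_gap: 0.501
grasp_force: 0.0
```

Run:
```python
from h import *
rep(); print(rel(.6255,-.2805,.096,53))
```

```text
12.4 tcp [ 0.6271 -0.2812  0.1745] r 0.077 phi -36.5 yaw-90 -37.0 f tool [-0.2   0.11 -0.31] tq [-0.03  0.03 -0.03] gap 0.501 grip 0.0
([0.19, -0.05, 7.85], 'rz', np.float64(-0.0))
```

Request:
servo_tool:
  series:
    - {"rx": 0,"ry": 0,"dx": 0.1,"dy": 0,"dz": 2.5,"rz": 0,"hand": 0.5}
    - {"rx": 0,"ry": 0,"dx": 0.1,"dy": 0,"dz": 4.5,"rz": 0,"hand": 0.5}
    - {"rx": 0,"ry": 0,"dx": 0.1,"dy": 0,"dz": 6.3,"rz": 0,"hand": 0.5}
    - {"rx": 0,"ry": 0,"dx": 0.1,"dy": 0,"dz": 7.8,"rz": 0,"hand": 0.5}
    - {"rx": 0,"ry": 0,"dx": 0.1,"dy": 0,"dz": 7.8,"rz": 0,"hand": 0.36}
    - {"rx": 0,"ry": 0,"dx": 0.1,"dy": 0,"dz": 7.8,"rz": 0,"hand": 0.36}
    - {"rx": 0,"ry": 0,"dx": 0.1,"dy": 0,"dz": 7.8,"rz": 0,"hand": 0.36}

```text
t: 13.1
tool_pos: [0.6262, -0.2806, 0.0961]
tool_rot: [0.318, 0.948, -0.0, 0.001]
ft_force: [-0.1, -0.0, 0.3]
finger_gap: 0.362
grasp_force: 0.0
```

```bash
python3 -c "from h import *;rep()"
```

```text
13.1 tcp [ 0.6262 -0.2806  0.0961] r 0.0759 phi -36.6 yaw-90 -37.0 f tool [ 0.1  -0.09 -0.31] tq [-0.01  0.01  0.05] gap 0.362 grip 0.0
```

Request:
servo_tool:
  series:
    - {"rx": 0,"ry": 0,"dx": 0.03,"dy": -0.65,"dz": 0,"rz": 5,"hand": 0.36}
    - {"rx": 0,"ry": 0,"dx": 0.11,"dy": -1.3,"dz": 0,"rz": 10,"hand": 0.36}
    - {"rx": 0,"ry": 0,"dx": 0.26,"dy": -1.94,"dz": 0,"rz": 15,"hand": 0.36}
    - {"rx": 0,"ry": 0,"dx": 0.45,"dy": -2.57,"dz": 0,"rz": 20,"hand": 0.36}
    - {"rx": 0,"ry": 0,"dx": 0.7,"dy": -3.17,"dz": 0,"rz": 25,"hand": 0.36}
    - {"rx": 0,"ry": 0,"dx": 0.85,"dy": -3.46,"dz": 0,"rz": 27.5,"hand": 0.36}
    - {"rx": 0,"ry": 0,"dx": 1.0,"dy": -3.75,"dz": 0,"rz": 30,"hand": 0.36}

```text
t: 13.8
tool_pos: [0.5967, -0.3039, 0.0959]
tool_rot: [0.553, 0.833, 0.002, 0.002]
ft_force: [4.4, 2.5, -4.1]
finger_gap: 0.36
grasp_force: 2.4
```

```bash
python3 -c "from h import *;rep()"
```

```text
13.8 tcp [ 0.5967 -0.3039  0.0959] r 0.0755 phi -65.3 yaw-90 -67.1 f tool [0.57 5.04 4.11] tq [ 0.35 -0.82  0.01] gap 0.36 grip 2.3903144896030426
```

Request:
servo_tool:
  series:
    - {"rx": 0,"ry": 0,"dx": 0,"dy": -0.33,"dz": 0,"rz": 2.5,"hand": 0.36}
    - {"rx": 0,"ry": 0,"dx": 0.03,"dy": -0.65,"dz": 0,"rz": 5,"hand": 0.36}
    - {"rx": 0,"ry": 0,"dx": 0.06,"dy": -0.98,"dz": 0,"rz": 7.5,"hand": 0.36}
    - {"rx": 0,"ry": 0,"dx": 0.11,"dy": -1.3,"dz": 0,"rz": 10,"hand": 0.36}

```text
t: 14.2
tool_pos: [0.5855, -0.3077, 0.0957]
tool_rot: [0.623, 0.782, 0.003, 0.003]
ft_force: [7.0, 1.3, -6.5]
finger_gap: 0.361
grasp_force: 3.9
```

```bash
python3 -c "from h import *;rep()"
```

```text
14.2 tcp [ 0.5855 -0.3077  0.0957] r 0.0752 phi -74.3 yaw-90 -77.1 f tool [-0.34  7.07  6.56] tq [ 0.42 -1.36  0.  ] gap 0.361 grip 3.863825798034668
```

Request:
servo_tool:
  series:
    - {"rx": 0,"ry": 0,"dx": 0,"dy": -0.13,"dz": 0,"rz": 1,"hand": 0.36}
    - {"rx": 0,"ry": 0,"dx": 0.01,"dy": -0.26,"dz": 0,"rz": 2,"hand": 0.36}
    - {"rx": 0,"ry": 0,"dx": 0.01,"dy": -0.39,"dz": 0,"rz": 3,"hand": 0.36}
    - {"rx": 0,"ry": 0,"dx": 0.02,"dy": -0.52,"dz": 0,"rz": 4,"hand": 0.36}
    - {"rx": 0,"ry": 0,"dx": 0.03,"dy": -0.65,"dz": 0,"rz": 5,"hand": 0.36}

```text
t: 14.7
tool_pos: [0.5798, -0.309, 0.0961]
tool_rot: [0.656, 0.755, 0.003, 0.003]
ft_force: [8.3, 3.1, -5.5]
finger_gap: 0.363
grasp_force: 4.5
```

```bash
python3 -c "from h import *;rep()"
```

```text
14.7 tcp [ 0.5798 -0.309   0.0961] r 0.0751 phi -78.8 yaw-90 -82.0 f tool [1.97 8.59 5.53] tq [ 0.49 -1.69  0.11] gap 0.363 grip 4.535432606935501
```

Request:
servo_tool:
  series:
    - {"rx": 0,"ry": 0,"dx": 0,"dy": -0.07,"dz": 0,"rz": 0.5,"hand": 0.36}
    - {"rx": 0,"ry": 0,"dx": 0,"dy": -0.13,"dz": 0,"rz": 1,"hand": 0.36}
    - {"rx": 0,"ry": 0,"dx": 0,"dy": -0.2,"dz": 0,"rz": 1.5,"hand": 0.36}
    - {"rx": 0,"ry": 0,"dx": 0.01,"dy": -0.26,"dz": 0,"rz": 2,"hand": 0.36}

```text
t: 15.1
tool_pos: [0.5774, -0.3094, 0.0962]
tool_rot: [0.669, 0.743, 0.003, 0.003]
ft_force: [7.2, 2.1, -4.2]
finger_gap: 0.358
grasp_force: 3.6
```

```bash
python3 -c "from h import *;rep()"
```

```text
15.1 tcp [ 0.5774 -0.3094  0.0962] r 0.0751 phi -80.6 yaw-90 -84.0 f tool [1.37 7.38 4.27] tq [ 0.29 -1.36  0.02] gap 0.358 grip 3.6476895958185196
```

Request:
servo_tool:
  series:
    - {"rx": 0,"ry": 0,"dx": 0,"dy": -0.13,"dz": 0,"rz": 1,"hand": 0.36}
    - {"rx": 0,"ry": 0,"dx": 0.01,"dy": -0.26,"dz": 0,"rz": 2,"hand": 0.36}
    - {"rx": 0,"ry": 0,"dx": 0.01,"dy": -0.33,"dz": 0,"rz": 2.5,"hand": 0.36}
    - {"rx": 0,"ry": 0,"dx": 0.01,"dy": -0.39,"dz": 0,"rz": 3,"hand": 0.36}

```text
t: 15.5
tool_pos: [0.5741, -0.3097, 0.0963]
tool_rot: [0.688, 0.726, 0.004, 0.004]
ft_force: [6.7, 1.7, -3.4]
finger_gap: 0.36
grasp_force: 3.3
```

```bash
python3 -c "from h import *;rep()"
```

```text
15.5 tcp [ 0.5741 -0.3097  0.0963] r 0.075 phi -83.2 yaw-90 -87.0 f tool [1.32 6.75 3.43] tq [ 0.23 -1.3  -0.  ] gap 0.36 grip 3.3489717543125153
```

Request:
servo_tool:
  series:
    - {"rx": 0,"ry": 0,"dx": 0,"dy": -0.07,"dz": 0,"rz": 0.5,"hand": 0.36}
    - {"rx": 0,"ry": 0,"dx": 0,"dy": -0.13,"dz": 0,"rz": 1,"hand": 0.36}

```text
t: 15.7
tool_pos: [0.5728, -0.3098, 0.0964]
tool_rot: [0.694, 0.72, 0.004, 0.004]
ft_force: [9.5, 2.1, -5.2]
finger_gap: 0.362
grasp_force: 4.9
```

```bash
python3 -c "from h import *;rep()"
```

```text
15.7 tcp [ 0.5728 -0.3098  0.0964] r 0.0749 phi -84.1 yaw-90 -88.0 f tool [1.72 9.55 5.26] tq [ 0.43 -1.9   0.02] gap 0.362 grip 4.88559365272522
```

Request:
servo_tool:
  series:
    - {"rx": 0,"ry": 0,"dx": 0,"dy": -0.1,"dz": 0,"rz": 0.7,"hand": 0.36}
    - {"rx": 0,"ry": 0,"dx": 0,"dy": -0.2,"dz": 0,"rz": 1.4,"hand": 0.36}

```text
t: 15.9
tool_pos: [0.5708, -0.3101, 0.0965]
tool_rot: [0.703, 0.711, 0.004, 0.004]
ft_force: [10.0, 2.6, -5.0]
finger_gap: 0.361
grasp_force: 4.8
```

```bash
python3 -c "from h import *;rep()"
```

```text
15.9 tcp [ 0.5708 -0.3101  0.0965] r 0.075 phi -85.7 yaw-90 -89.4 f tool [2.47 9.96 5.14] tq [ 0.37 -1.91  0.01] gap 0.361 grip 4.814824014902115
```

Request:
servo_tool:
  series:
    - {"rx": 0,"ry": 0,"dx": 0,"dy": 0.35,"dz": 0,"rz": 0,"hand": 0.4}
    - {"rx": 0,"ry": 0,"dx": 0,"dy": 0.7,"dz": 0,"rz": 0,"hand": 0.5}
    - {"rx": 0,"ry": 0,"dx": 0,"dy": 0.7,"dz": 0,"rz": 0,"hand": 0.5}
    - {"rx": 0,"ry": 0,"dx": 0,"dy": 0.7,"dz": 0,"rz": 0,"hand": 0.5}

```text
t: 16.3
tool_pos: [0.5729, -0.3099, 0.0948]
tool_rot: [0.704, 0.71, -0.0, 0.0]
ft_force: [0.3, 0.0, 0.0]
finger_gap: 0.498
grasp_force: 0.0
```

```bash
python3 -c "from h import *;rep()"
```

```text
16.3 tcp [ 0.5729 -0.3099  0.0948] r 0.075 phi -84.1 yaw-90 -89.4 f tool [ 0.04  0.31 -0.02] tq [-0.01  0.01  0.02] gap 0.498 grip 0.0
```

Request:
servo_tool:
  series:
    - {"rx": 0,"ry": 0,"dx": 0,"dy": 0,"dz": -3,"rz": 0,"hand": 0.5}
    - {"rx": 0,"ry": 0,"dx": 0,"dy": 0,"dz": -7,"rz": 0,"hand": 0.5}
    - {"rx": 0,"ry": 0,"dx": 0,"dy": 0,"dz": -12,"rz": 0,"hand": 0.5}
    - {"rx": 0,"ry": 0,"dx": -10,"dy": 0,"dz": -16,"rz": 0,"hand": 0.5}
    - {"rx": 0,"ry": 0,"dx": -10,"dy": 0,"dz": -16,"rz": 0,"hand": 0.5}
    - {"rx": 0,"ry": 0,"dx": -10,"dy": 0,"dz": -16,"rz": 0,"hand": 0.5}
    - {"rx": 0,"ry": 0,"dx": -10,"dy": 0,"dz": -16,"rz": 0,"hand": 0.5}
    - {"rx": 0,"ry": 0,"dx": -10,"dy": 0,"dz": -16,"rz": 0,"hand": 0.5}

```text
t: 17.1
tool_pos: [0.5732, -0.4087, 0.2533]
tool_rot: [0.704, 0.71, 0.0, -0.001]
ft_force: [-0.1, 0.8, -1.1]
finger_gap: 0.502
grasp_force: 0.0
```

Run:
```python
from m import *
rep(); snap('top','top5')
jaws('top5',130); [dark('top5',z,77.3,np.arange(.062,.09,.003)) for z in(.036,.04)]
crop('top5','t5c',180,125,120,100,6)
```

```text
17.1 tcp [ 0.5732 -0.4087  0.2533] r 0.1736 phi -87.4 yaw-90 -89.5 f tool [ 0.76 -0.14  1.13] tq [-0.02  0.02  0.04] gap 0.502 grip 0.0
top5 11 [ 0.614  -0.1539] len 0.024 dir 77.6
top5 8 [ 0.606  -0.1887] len 0.017 dir 80.1
top5 19 [ 0.5844 -0.172 ] len 0.012 dir 179.86
top5 10 [ 0.5483 -0.1736] len 0.022 dir 76.39
top5 0.036 [(62, 77.2, 33), (65, 77.7, 20), (68, 77.0, 19), (71, 76.8, 65), (74, 77.3, 38), (77, 77.7, 30), (80, 76.9, 40), (83, 76.8, 49), (86, 77.1, 43), (89, 78.3, 55)]
top5 0.04 [(62, 77.8, 34), (65, 78.1, 13), (68, 77.2, 30), (71, 77.3, 65), (74, 77.9, 34), (77, 78.0, 27), (80, 77.2, 51), (83, 76.9, 36), (86, 77.7, 41), (89, 78.4, 82)]
```

View pics/t5c.png

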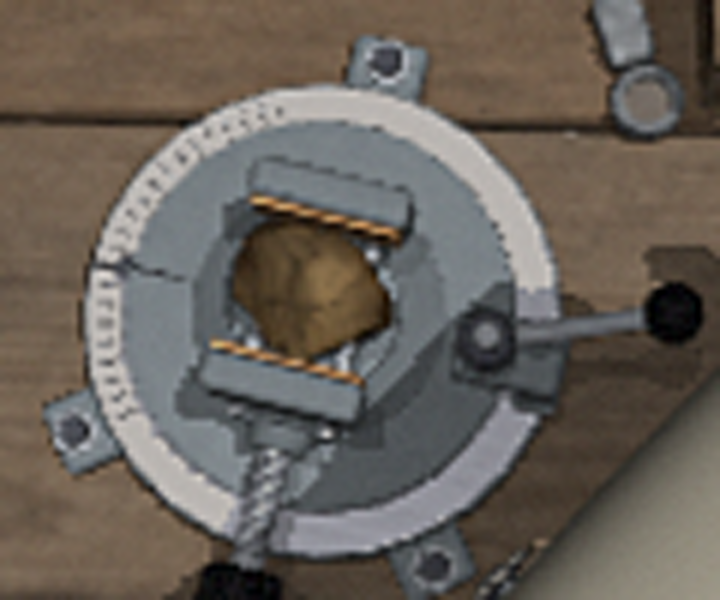

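The pointer (about 125,268 in the crop) lines up with the long line (105,267). The handle is tightened with its ball at (673,312), and the arm is clear, so I'm handing in.

```bash
python3 -c "from rig import job_done;print(job_done())"
```

```text
the job is handed in; nothing more can be done
None
```

The job is handed in: I slackened the clamp, swung the head freely until its pointer measured within about 0.5° of the long line, and retightened the handle to about 10 N at the ball, with the arm clear at the end.

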